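Put the plug gauge away in the push-push gauge drawer

ROBOT

A 6-joint arm with a two-finger parallel gripper is mounted at the origin on a cart in front of the work surface, level with it; the furniture and walls round the work are solid. World frame = base frame: x ahead of the robot, y to its left, z up, the work surface at z = 0. Lengths are in m, angles in rad, forces in N, time in s.
With the tool pointing down it reaches from about 0.35 to 0.975 m from the base axis. Payload 4.9 kg.
Tool frame: the origin (TCP) lies between the finger pads; the fingertips stand 25 mm ahead of it and the grasp point (between the pads) lies 6 mm ahead of it; z points along the fingers, y is the line along which they close (so a half turn about z gives the same grasp; the last joint's range is limited). The gripper opens to 85 mm and grips with 20 to 120 N. Pads are 22 mm wide; open, the fingers measure 114 mm over their backs; the gripper's body (76 mm by 85 mm) begins 54 mm behind the grasp point. The pads swing forward as they close: fully open they stand 13 mm farther back than shut.
Start: joints at [-0.119, 0.053, 1.613, -0, 1.476, -0.119], TCP at [0.625, 0, 0.256] pointing down, gripper open.
Joint ranges: [-3.01, 3.01], [-1.01, 2.22], [0.06, 2.58], [-1.02, 4.17], [0.09, 2.62], [-3.14, 3.14]. Speed limits (rad/s): [2.57, 2.57, 3.14, 3.14, 3.14, 3.14].

INTERFACE

Orientations are given as a unit quaternion [w, x, y, z].
In Python, from plant import manip gives the robot as it stands.
- The arm moves only by the shell command python3 -m inch 'ROWS'. ROWS is JSON, a list of rows, each a list of 3 entries, a list of its own where there are three numbers: the shift along the tool's x, y, z in m, then the turn, a rotation vector about the tool's x, y, z in rad, then the opening, from 0 (shut) to 1 (fully open). A call has 1 to 8 rows; each row shifts and turns the commanded pose from where the row before left it, along the tool's axes as they then stand; what a row does not reach is not made up. A row lasts 1/10 s, in which the tool goes at most 50 mm and 8.59 degrees, less where a joint would pass 70% of its speed; a pose out of reach is approached as far as the arm can. A call with a gripper value outside its range is refused whole. The fingers move at their own pace and stop on an object; the grip force is fixed at half the most. Time passes only in rows, so rows that do not move let the fingers close. It gives the time, the measured TCP pose, the force, the opening and the grip force at its end, in the units of the state.
- manip.state(): the state, without advancing time (a new reading comes with each control period).
- manip.grab_frame(name): name is "scene" or "side" or "wrist"; returns (picture, depth): 400x640x3 uint8, red, green, blue; 400x640 float32, m along the optical axis (not along the pixel's ray), 0 where there is no reading.
- manip.camera_params(name): a dict with "camera_matrix" (3x3 intrinsics, pixels), "rvec" (rotation vector, rad) and "tvec" (3), from world to camera coordinates, as OpenCV has them. Camera axes: x right, y down, z forward; pixel columns grow to the right and rows downward; lengths in m; the calibration is good to about 2 mm. A picture is of the moment at which its call begins: read the wrist's pose just before it. camera_params takes no time and is no camera call; for the wrist camera it gives the pose at the moment of the call.
- manip.job_done(): hands the job in; it is judged then, once.
Trained networks look in the newest picture that a camera, given by its name, has taken for a name from the list of things; names that differ only in an ending like _2 or _b are one class to them, and where a whole thing is asked for, a point or a joint stands for the part that bears it (a point fixed in the world has none). Each returns a list of dicts, best first, with "score" (0 to 1); they miss things now and then, are a little off and sometimes report something else, mostly with a low value. They report only what shows in the picture. A call takes as long as a camera call. They do not tell look-alikes from the thing itself.
- manip.look_for(camera, label): "point" ([x, y, z] in m, in world coordinates, good to about 4 mm: the middle of the surface that is visible of it).
The state is a dict: "time": time; "joint_pos": joint angles; "joint_vel": joint speeds; "joint_efforts": joint torques, N m; "tool_pos": TCP position; "tool_rot": TCP orientation; "contact_force": force on the tool from outside, world axes, zero at the start; "ft_torque": the same for the moment, N m; "gripper_width": opening from 0.0 (shut) to 1.0 (fully open); "grasp_force": force on a finger pad.
Only numpy, scipy, OpenCV 4.12 (cv2) and the standard library are available. Lean on these libraries where they do the work, as an engineer would, in place of code of your own. Each camera call takes 0.05 s, during which the arm holds its last target. There are 200 camera calls.

TASK

The gauge drawer is locked shut by a push-push catch: press its knob in until the catch lets go and the drawer springs open, lay the plug gauge in the drawer's V cradle, then push the drawer in again until the catch locks, so that it stays shut flush by itself with the gauge in it. The catch is worn and gives way at a different depth each time, so press by feel and keep every push on the drawer under 20 N; leave the other things on the bench where they are.

Things in the scene. Friction and masses are not known exactly. Their poses are not given: they have to be found in the camera images.
- cabinet: low grey steel cabinet fixed to the bench, 160 (x) x 170 (y) x 64 high mm, with one drawer in its open front. Origin on the bench under the middle of the front face; its x axis points into the cabinet (the direction in which the drawer is pushed), so the drawer comes out along -x.
- drawer: drawer: aluminium front panel 146 wide, 8 thick, top edge 48 mm over the bench, with a steel tray behind it (floor 15 mm over the bench). Origin at bench level under the middle of the panel's outer face, axes as the cabinet's. Locked, that face is flush with the cabinet's front; open, it stands 100 mm out, leaving 92 mm between panel and cabinet free from above.
- drawer_slide (a joint): drawer position, m: 0 locked, 0.100 open, negative pressed in past locked. A spring drives it out with 6 N shut, 3.5 N open; drag 22 N per m/s. 8 to 27 mm past locked (unseen, differs each start) it meets a stiff sprung stop: pushing that with 12 to 15 N in all, then letting go, switches the catch: locked, open, locked. A shallower press may switch nothing.
- drawer_knob (a point): middle of the flat outer face of the drawer's round polished steel knob (30 mm dia), 40 mm in front of the panel's outer face and 34 mm over the bench; moves with the drawer; axes as the cabinet's. Pushing here along the cabinet's +x works the catch.
- drawer_cradle (a point): where the middle of the gauge's axis lies when it rests in the V cradle: 40 mm over the bench, 52 mm behind the panel's outer face; moves with the drawer, axes as the cabinet's. The gauge lies along y, either way round, in two black V blocks (6 mm thick, at y = -27 and +27 mm, 45-degree flanks, about 30 mm wide at the top, 46 mm over the bench); 48 mm free between them for fingers.
- plug_gauge: go/no-go plug gauge lying on the bench: light metal round handle 15 mm dia with a thinner plug (12 mm dia) at each end, 123 mm long along its y axis, 60 g. Origin at the middle of its length on the underside (z up at the start, axis 7 mm higher). Its centre of mass is within 3 mm of the origin.
- plug_gauge_mid (a point): the middle of the gauge's axis, 7 mm above its origin.
- marker: bystander: marker pen, 135 mm long, lying; leave it
- stud_cup: bystander: white cup, 66 mm dia x 73 mm; leave it
- hex_key: bystander: black hex key, 34x92x4 mm; leave it
- masking_tape: bystander: roll of masking tape, 100 mm dia x 25 mm; leave it
Mind the look-alikes: they are no part of the job. What is shaped like the plug_gauge but green or yellow is not meant.

How it is judged:
By the outcome, as a careful person would: the job done as asked, in the order asked, and still so for the second after the job is handed in, with the robot touching nothing.
It also fails if it takes over 72 s, if anything falls off the work surface, if the arm or the gripper's body presses on something with over 40 N, if the wrist force passes 120 N, or if a joint passes its speed limit or range.

## Working session

There is one attempt and no reset: what is moved stays moved. The work goes in short steps, Python scripts to look and compute and a shell command to move; the robot and the scene stay as the last step left them, time stands still between calls to the robot, and variables do not carry over. Pictures are saved under pics/ and viewed, at most 10 in all, crops included, and the job is handed in when it is done.

```bash
mkdir -p pics; ls; cat > h.py <<'E'
import numpy as np,cv2
from plant import manip
def save(n,f):
    p,d=manip.grab_frame(n); cv2.imwrite(f,p[:,:,::-1]); np.save(f[:-4]+'.npy',d); return p,d
def cam(n):
    c=manip.camera_params(n);K=np.array(c["camera_matrix"]);R=cv2.Rodrigues(np.array(c["rvec"],float))[0];return K,R,np.array(c["tvec"],float).ravel()
def unproj(C,u,v,z):
    K,R,t=C;p=np.linalg.inv(K)@np.array([u,v,1.])*z;return R.T@(p-t)
def proj(C,X):
    K,R,t=C;p=K@(R@np.array(X)+t);return p[:2]/p[2]
def st():
    s=manip.state();print({k:np.round(s[k],4).tolist() for k in("time","joint_pos","tool_pos","tool_rot","contact_force","gripper_width","grasp_force")})
    return s
E
python3 - <<'E'
from h import *
st()
for n in("scene","side"):
    save(n,f"pics/{n}0.png");C=cam(n)
    print(n,"pos",(-C[1].T@C[2]).round(3))
    for l in("plug_gauge","drawer_knob","cabinet","drawer_cradle","marker","stud_cup","hex_key","masking_tape"):
        for r in manip.look_for(n,l)[:4]: print(l,round(r["score"],2),np.round(r["point"],3),proj(C,r["point"]).round())
E
```

```text
pics
{'time': 0.0, 'joint_pos': [-0.119, 0.0534, 1.6143, 0.0, 1.476, -0.119], 'tool_pos': [0.6244, 0.0001, 0.2551], 'tool_rot': [-0.0008, 0.7071, 0.7071, -0.0006], 'contact_force': [-0.3235, 0.2235, -0.4544], 'gripper_width': 1.0005, 'grasp_force': 0.0}
scene pos [-0.328 -0.657  0.69 ]
plug_gauge 0.54 [ 0.373 -0.23   0.012] [357. 273.]
plug_gauge 0.48 [0.489 0.241 0.012] [248. 188.]
plug_gauge 0.48 [0.359 0.224 0.014] [218. 207.]
drawer_knob 0.87 [ 0.585 -0.107  0.032] [364. 209.]
cabinet 0.86 [ 0.628 -0.144  0.061] [385. 198.]
drawer_cradle 0.61 [ 0.576 -0.109  0.034] [363. 210.]
marker 0.62 [ 0.426 -0.444  0.018] [456. 300.]
stud_cup 0.79 [ 0.522 -0.388  0.05 ] [453. 256.]
hex_key 0.63 [0.386 0.377 0.005] [191. 188.]
masking_tape 0.78 [0.675 0.185 0.02 ] [303. 169.]
side pos [0.485 1.029 0.659]
plug_gauge 0.72 [0.362 0.247 0.012] [382. 264.]
plug_gauge 0.64 [0.377 0.071 0.01 ] [370. 225.]
plug_gauge 0.55 [0.492 0.255 0.009] [330. 267.]
plug_gauge 0.49 [ 0.382 -0.227  0.009] [361. 178.]
drawer_knob 0.77 [ 0.58  -0.097  0.038] [302. 189.]
cabinet 0.78 [ 0.656 -0.078  0.065] [277. 185.]
cabinet 0.59 [ 0.432 -0.432  0.006] [345. 155.]
drawer_cradle 0.55 [ 0.58  -0.094  0.038] [302. 190.]
stud_cup 0.8 [ 0.541 -0.365  0.047] [317. 153.]
stud_cup 0.3 [ 0.432 -0.431  0.007] [345. 155.]
masking_tape 0.61 [0.68  0.209 0.018] [257. 253.]
```

View pics/scene0.png

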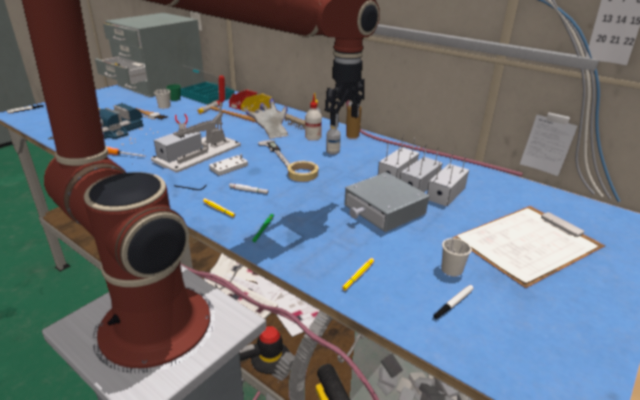

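View pics/side0.png

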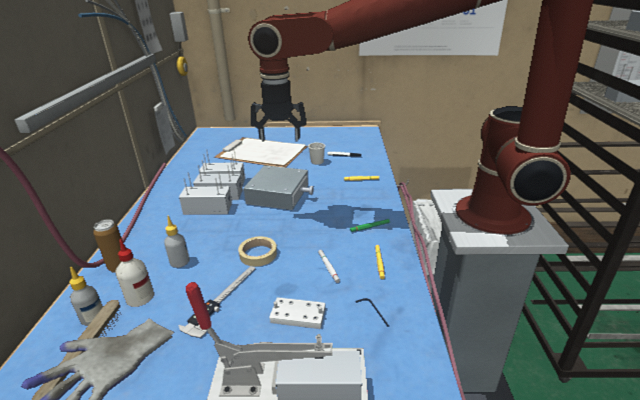

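The white/grey gauge shows in scene at (248,188) and in side at (330,267). Green and yellow ones are look-alikes. The cabinet's front faces the robot, with its knob at scene (360,210) and side (308,189). Next I measure the cabinet's top and the gauge from depth.

```bash
python3 - <<'E'
from h import *
for n in("scene","side"):
    C=cam(n);d=np.load(f"pics/{n}0.npy");K,R,t=C
    v,u=np.mgrid[0:400,0:640];P=np.stack([(u-K[0,2])/K[0,0]*d,(v-K[1,2])/K[1,1]*d,d],-1);W=(P-t)@R
    ok=d>0
    m=ok&(abs(W[...,2]-.064)<.006)&(np.hypot(W[...,0]-.68,W[...,1]+.1)<.15)
    lab=cv2.connectedComponentsWithStats(cv2.erode(m.astype(np.uint8),np.ones((2,2))))
    i=1+lab[2][1:,4].argmax();q=W[lab[1]==i]
    r=cv2.minAreaRect((q[:,:2]*1000).astype(np.float32));print(n,"top",len(q),np.median(q[:,2]).round(4),np.round(cv2.boxPoints(r)).tolist(),r)
    # knob points
    m=ok&(W[...,2]>.015)&(W[...,2]<.055)&(np.hypot(W[...,0]-.575,W[...,1]+.1)<.04)
    q=W[m];print("knob",len(q),q.mean(0).round(4),np.round(q[q[:,0].argsort()[:12]].mean(0),4))
    m=ok&(W[...,2]>.004)&(W[...,2]<.03)&(np.hypot(W[...,0]-.49,W[...,1]-.247)<.085)
    lab=cv2.connectedComponentsWithStats(m.astype(np.uint8));
    i=1+lab[2][1:,4].argmax();q=W[lab[1]==i];r=cv2.minAreaRect((q[:,:2]*1000).astype(np.float32));print("gauge",len(q),q.mean(0).round(4),q[:,2].max().round(4),np.round(cv2.boxPoints(r)).tolist(),lab[2][i])
E
```

```text
scene top 1690 0.0622 [[561.0, -190.0], [714.0, -231.0], [757.0, -71.0], [604.0, -30.0]] ((658.8480224609375, -130.63818359375), (165.71701049804688, 158.5216827392578), 74.92108154296875)
knob 317 [ 0.5737 -0.1043  0.0348] [ 0.542  -0.1053  0.0321]
gauge 156 [0.4902 0.2421 0.0092] 0.0156 [[458.0, 296.0], [506.0, 181.0], [523.0, 188.0], [475.0, 303.0]] [229 184  40  10 156]
side top 1173 0.0649 [[565.0, -182.0], [716.0, -222.0], [760.0, -58.0], [609.0, -17.0]] ((662.7136840820312, -119.96450805664062), (170.314453125, 156.47027587890625), 74.99398803710938)
knob 154 [ 0.576  -0.0961  0.0383] [ 0.5469 -0.0955  0.0395]
gauge 194 [0.4939 0.255  0.013 ] 0.0186 [[465.0, 302.0], [512.0, 186.0], [526.0, 192.0], [479.0, 308.0]] [319 250  22  33 194]
```

```bash
python3 -m inch '[[[-0.03,-0.04,0],[0,0,0],0],[[-0.03,-0.04,0],[0,0,0],0],[[-0.025,-0.04,0],[0,0,0],0],[[0,0,0],[0,0,-0.14],0],[[0,0,0],[0,0,-0.14],0],[[0,0,0],[0,0,-0.14],0],[[0,0,0],[0,0,-0.14],0],[[0,0,0],[0,0,-0.14],0]]'; python3 -m inch '[[[0,0,0],[0,0,-0.14],0],[[0,0,0],[0,0,-0.14],0],[[0,0,0],[0,0,-0.14],0],[[0,0,0],[0,0,-0.14],0],[[0,0,0],[0,0,-0.049],0],[[0,0,0],[0,0,0],0],[[0,0,0],[0,0,0],0]]'
python3 - <<'E'
from h import *
st();C=cam("wrist");print((-C[1].T@C[2]).round(3),C[1].round(2).tolist());save("wrist","pics/w1.png")
for l in("drawer_knob","cabinet"):
    for r in manip.look_for("wrist",l)[:2]: print(l,round(r["score"],2),np.round(r["point"],3),proj(C,r["point"]).round())
for X in([.546,-.0965,.034],[.585,-.105,.064]): print(proj(C,X).round())
E
```

```text
time: 1.7
tool_pos: [0.5049, -0.0851, 0.2564]
tool_rot: [0.0, 0.419, 0.908, 0.0]
contact_force: [-0.9, -0.3, 0.7]
gripper_width: -0.002
grasp_force: 0.0
time: 2.4
tool_pos: [0.505, -0.085, 0.2564]
tool_rot: [0.0, 0.131, 0.991, -0.0]
contact_force: [0.0, 0.7, 0.1]
gripper_width: -0.001
grasp_force: 0.0
{'time': 2.4, 'joint_pos': [-0.3121, -0.2221, 1.8711, -0.0, 1.4924, -1.62], 'tool_pos': [0.505, -0.085, 0.2564], 'tool_rot': [0.0001, 0.1311, 0.9914, -0.0], 'contact_force': [0.0454, 0.7427, 0.1385], 'gripper_width': -0.0014, 'grasp_force': 0.0}
[ 0.44  -0.067  0.374] [[0.26, 0.97, 0.0], [0.93, -0.25, 0.27], [0.26, -0.07, -0.96]]
drawer_knob 0.96 [ 0.582 -0.095  0.038] [332. 242.]
cabinet 0.67 [ 0.591 -0.099  0.063] [332. 259.]
cabinet 0.17 [ 0.578 -0.1    0.04 ] [328. 240.]
[323. 212.]
[325. 256.]
```

View pics/w1.png

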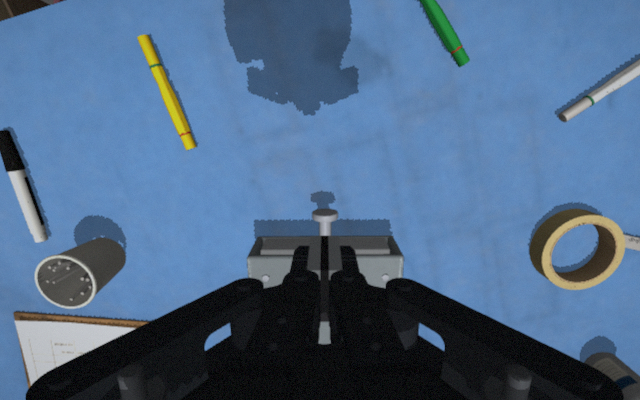

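The knob face shows at (324,213), within 2 px of the prediction, and the cabinet is square in the view. I go down and approach.

```bash
cat > chk.py <<'E'
import sys
from h import *
s=manip.state();c=np.array([.966,-.259,0]);f=-np.array(s["contact_force"])@c;x=(np.array(s["tool_pos"])-[.585,-.105,0])@c
print("t %.1f push %.2f along %.2f mm"%(s["time"],f,x*1e3),flush=True);sys.exit(f>float(sys.argv[1]))
E
python3 -m inch '[[[0,0,0.05],[0,0,0],0],[[0,0,0.05],[0,0,0],0],[[0,0,0.05],[0,0,0],0],[[0,0,0.046],[0,0,0],0],[[0,0,0.02],[0,0,0],0],[[0,0,0],[0,0,0],0]]'; python3 chk.py 3 && python3 -m inch '[[[-0.01,0,0],[0,0,0],0],[[-0.01,0,0],[0,0,0],0],[[0,0,0],[0,0,0],0]]'; python3 chk.py 3 && python3 -m inch '[[[-0.004,0,0],[0,0,0],0],[[-0.002,0,0],[0,0,0],0]]' ; python3 chk.py 3 && python3 -m inch '[[[-0.002,0,0],[0,0,0],0],[[-0.002,0,0],[0,0,0],0]]'; python3 chk.py 3
```

```text
time: 3.15
tool_pos: [0.5017, -0.084, 0.0362]
tool_rot: [-0.004, 0.131, 0.991, 0.001]
contact_force: [0.2, -0.2, 0.4]
gripper_width: -0.001
grasp_force: 0.0
t 3.1 push -0.22 along -85.91 mm
t 3.1 push -0.22 along -85.91 mm
t 3.1 push -0.22 along -85.91 mm
t 3.1 push -0.22 along -85.91 mmFalse
False
False
False
```

```bash
sed -i 's/sys.exit(f>float(sys.argv\[1\]))/sys.exit(int(f>float(sys.argv[1])))/' chk.py
q(){ grep -E "tool_pos"; }
python3 -m inch '[[[-0.01,0,0],[0,0,0],0],[[-0.01,0,0],[0,0,0],0],[[0,0,0],[0,0,0],0]]'|q; python3 chk.py 3 && python3 -m inch '[[[-0.004,0,0],[0,0,0],0],[[-0.002,0,0],[0,0,0],0]]'|q ; python3 chk.py 3 && python3 -m inch '[[[-0.002,0,0],[0,0,0],0],[[-0.002,0,0],[0,0,0],0]]'|q; python3 chk.py 3
```

```text
tool_pos: [0.5279, -0.0914, 0.0434]
t 3.5 push -0.07 along -58.68 mm
tool_pos: [0.531, -0.092, 0.0412]
t 3.6 push -0.63 along -55.52 mm
tool_pos: [0.534, -0.0928, 0.0404]
t 3.9 push 0.14 along -52.45 mm
```

```bash
q(){ grep -E "zzz"; }
python3 -m inch '[[[-0.001,0,0],[0,0,0],0],[[-0.001,0,0],[0,0,0],0]]'|q; python3 chk.py 8 && python3 -m inch '[[[-0.001,0,0],[0,0,0],0],[[-0.001,0,0],[0,0,0],0]]'|q; python3 chk.py 8 && python3 -m inch '[[[-0.001,0,0],[0,0,0],0],[[-0.001,0,0],[0,0,0],0]]'|q;python3 chk.py 8 && python3 -m inch '[[[-0.001,0,0],[0,0,0],0],[[-0.001,0,0],[0,0,0],0]]'|q;python3 chk.py 8 && python3 -m inch '[[[-0.001,0,0],[0,0,0],0],[[-0.001,0,0],[0,0,0],0]]'|q;python3 chk.py 8
```

```text
t 4.0 push 4.27 along -51.23 mm
t 4.2 push 7.25 along -50.34 mm
t 4.5 push 6.85 along -48.46 mm
t 4.7 push 6.90 along -46.47 mm
t 4.8 push 6.22 along -44.49 mm
```

Contact was at -51.3, so the drawer is now about 7 mm in at 6 to 7 N. I continue in 1 mm steps, stopping above 8.5 N.

```bash
q(){ grep -E "zzz"; }; c(){ python3 chk.py 8.5; }
c && python3 -m inch '[[[-0.0005,0,0],[0,0,0],0],[[-0.0005,0,0],[0,0,0],0]]'|q; c && python3 -m inch '[[[-0.0005,0,0],[0,0,0],0],[[-0.0005,0,0],[0,0,0],0]]'|q; c && python3 -m inch '[[[-0.0005,0,0],[0,0,0],0],[[-0.0005,0,0],[0,0,0],0]]'|q; c && python3 -m inch '[[[-0.0005,0,0],[0,0,0],0],[[-0.0005,0,0],[0,0,0],0]]'|q; c && python3 -m inch '[[[-0.0005,0,0],[0,0,0],0],[[-0.0005,0,0],[0,0,0],0]]'|q; c && python3 -m inch '[[[-0.0005,0,0],[0,0,0],0],[[-0.0005,0,0],[0,0,0],0]]'|q; c && python3 -m inch '[[[-0.0005,0,0],[0,0,0],0],[[-0.0005,0,0],[0,0,0],0]]'|q; c && python3 -m inch '[[[-0.0005,0,0],[0,0,0],0],[[-0.0005,0,0],[0,0,0],0]]'|q; c && python3 -m inch '[[[-0.0005,0,0],[0,0,0],0],[[-0.0005,0,0],[0,0,0],0]]'|q; c && python3 -m inch '[[[-0.0005,0,0],[0,0,0],0],[[-0.0005,0,0],[0,0,0],0]]'|q; c
```

```text
t 4.8 push 6.22 along -44.49 mm
t 5.0 push 6.73 along -43.49 mm
t 5.2 push 7.45 along -42.50 mm
t 5.5 push 6.84 along -41.48 mm
t 5.7 push 6.89 along -40.51 mm
t 5.8 push 6.66 along -39.52 mm
t 6.0 push 7.50 along -38.50 mm
t 6.2 push 7.20 along -37.68 mm
t 6.5 push 7.69 along -36.80 mm
t 6.7 push 6.78 along -35.80 mm
t 6.8 push 7.70 along -34.79 mm
```

```bash
q(){ grep -E "zzz"; }; c(){ python3 chk.py 9; }
c && python3 -m inch '[[[-0.0005,0,0],[0,0,0],0],[[-0.0005,0,0],[0,0,0],0]]'|q; c && python3 -m inch '[[[-0.0005,0,0],[0,0,0],0],[[-0.0005,0,0],[0,0,0],0]]'|q; c && python3 -m inch '[[[-0.0005,0,0],[0,0,0],0],[[-0.0005,0,0],[0,0,0],0]]'|q; c && python3 -m inch '[[[-0.0005,0,0],[0,0,0],0],[[-0.0005,0,0],[0,0,0],0]]'|q; c && python3 -m inch '[[[-0.0005,0,0],[0,0,0],0],[[-0.0005,0,0],[0,0,0],0]]'|q; c && python3 -m inch '[[[-0.0005,0,0],[0,0,0],0],[[-0.0005,0,0],[0,0,0],0]]'|q; c && python3 -m inch '[[[-0.0005,0,0],[0,0,0],0],[[-0.0005,0,0],[0,0,0],0]]'|q; c && python3 -m inch '[[[-0.0005,0,0],[0,0,0],0],[[-0.0005,0,0],[0,0,0],0]]'|q; c && python3 -m inch '[[[-0.0005,0,0],[0,0,0],0],[[-0.0005,0,0],[0,0,0],0]]'|q; c && python3 -m inch '[[[-0.0005,0,0],[0,0,0],0],[[-0.0005,0,0],[0,0,0],0]]'|q; c
```

```text
t 6.8 push 7.70 along -34.79 mm
t 7.0 push 8.18 along -33.84 mm
t 7.2 push 9.75 along -33.44 mm
t 7.2 push 9.75 along -33.44 mm
t 7.2 push 9.75 along -33.44 mm
t 7.2 push 9.75 along -33.44 mm
t 7.2 push 9.75 along -33.44 mm
t 7.2 push 9.75 along -33.44 mm
t 7.2 push 9.75 along -33.44 mm
t 7.2 push 9.75 along -33.44 mm
t 7.2 push 9.75 along -33.44 mm
```

The stop was met at about 17.5 mm. From here I use 0.4 mm steps up to about 13.5 N.

```bash
q(){ grep -E "zzz"; }; c(){ python3 chk.py 12.8; }
python3 -m inch '[[[0,0,0],[0,0,0],0]]'|q; c && python3 -m inch '[[[-0.0004,0,0],[0,0,0],0],[[0,0,0],[0,0,0],0]]'|q; c && python3 -m inch '[[[-0.0004,0,0],[0,0,0],0],[[0,0,0],[0,0,0],0]]'|q; c && python3 -m inch '[[[-0.0004,0,0],[0,0,0],0],[[0,0,0],[0,0,0],0]]'|q; c && python3 -m inch '[[[-0.0004,0,0],[0,0,0],0],[[0,0,0],[0,0,0],0]]'|q; c && python3 -m inch '[[[-0.0004,0,0],[0,0,0],0],[[0,0,0],[0,0,0],0]]'|q; c
```

```text
t 7.3 push 8.74 along -33.39 mm
t 7.5 push 9.60 along -33.29 mm
t 7.8 push 11.18 along -33.15 mm
t 8.0 push 11.29 along -33.07 mm
t 8.2 push 11.64 along -32.97 mm
t 8.3 push 13.16 along -32.88 mm
```

```bash
q(){ grep -E "zzz"; }; c(){ python3 chk.py 14.3; }
c && python3 -m inch '[[[-0.0004,0,0],[0,0,0],0],[[0,0,0],[0,0,0],0]]'|q; c && python3 -m inch '[[[-0.0004,0,0],[0,0,0],0],[[0,0,0],[0,0,0],0]]'|q; c && python3 -m inch '[[[-0.0003,0,0],[0,0,0],0],[[0,0,0],[0,0,0],0]]'|q;  c
python3 -m inch '[[[0.01,0,0],[0,0,0],0],[[0.02,0,0],[0,0,0],0],[[0.04,0,0],[0,0,0],0],[[0.05,0,0],[0,0,0],0],[[0.03,0,0],[0,0,0],0],[[0,0,0],[0,0,0],0]]'
c; python3 - <<'E'
from h import *
save("side","pics/side2.png")
for r in manip.look_for("side","drawer_knob")[:2]: print(round(r["score"],2),np.round(r["point"],3))
E
```

```text
t 8.3 push 13.16 along -32.88 mm
t 8.6 push 14.72 along -32.79 mm
t 8.6 push 14.72 along -32.79 mm
t 8.6 push 14.72 along -32.79 mm
time: 9.15
tool_pos: [0.4089, -0.0589, 0.0386]
tool_rot: [-0.001, 0.13, 0.991, 0.0]
contact_force: [0.4, 0.0, -0.1]
gripper_width: -0.002
grasp_force: 0.0
t 9.2 push -0.35 along -182.06 mm
0.8 [ 0.573 -0.094  0.026]
```

```bash
python3 -m inch '[[[0,0,0],[0,0,0],0],[[0,0,0],[0,0,0],0]]' | head -1; python3 - <<'E'
from h import *
p,d=save("side","pics/side3.png")
for r in manip.look_for("side","drawer_knob")[:2]: print(round(r["score"],2),np.round(r["point"],3))
cv2.imwrite("pics/s3c.png",cv2.resize(p[120:260,220:440,::-1],None,fx=3,fy=3))
E
```

```text
time: 9.45
0.79 [ 0.569 -0.087  0.024]
0.55 [ 0.539 -0.362  0.046]
```

View pics/s3c.png

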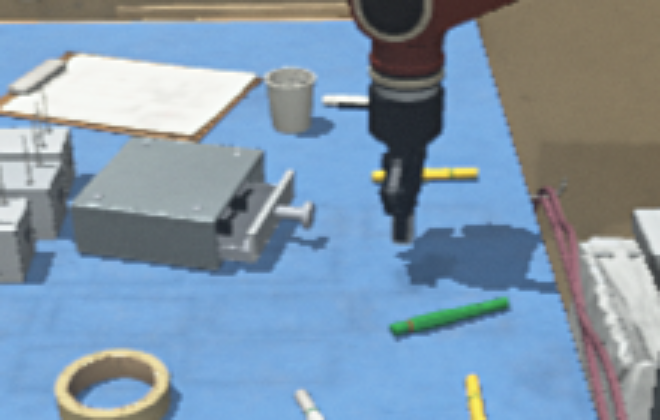

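The drawer has sprung out: the panel and knob stand clear of the cabinet, with the knob at about (300,212) in the crop. Now to the gauge: rise, turn, go above it.

```bash
python3 -m inch '[[[0,0,-0.045],[0,0,0],0.6],[[0,0,-0.045],[0,0,0],0.6],[[0,0,-0.045],[0,0,0.13],0.6],[[0,0,-0.03],[0,0,0.13],0.6],[[0,0,0],[0,0,0.13],0.6],[[0,0,0],[0,0,0.13],0.6],[[0,0,0],[0,0,0.13],0.6],[[0,0,0],[0,0,0.13],0.6]]'|head -3;  python3 -m inch '[[[0.036,0.028,0],[0,0,0.133],0.6],[[0.036,0.028,0],[0,0,0],0.6],[[0.036,0.028,0],[0,0,0],0.6],[[0.036,0.028,0],[0,0,0],0.6],[[0.036,0.028,0],[0,0,0],0.6],[[0.036,0.028,0],[0,0,0],0.6],[[0.036,0.028,0],[0,0,0],0.6],[[0,0,0],[0,0,0],0.6]]'|head -3; python3 -m inch '[[[0,0,0],[0,0,0],0.6],[[0,0,0],[0,0,0],0.6]]'
python3 - <<'E'
from h import *
s=st();C=cam("wrist");p,d=save("wrist","pics/w4.png")
for r in manip.look_for("wrist","plug_gauge")[:4]: print(round(r["score"],2),np.round(r["point"],3),proj(C,r["point"]).round())
K,R,t=C;v,u=np.mgrid[0:400,0:640];P=np.stack([(u-K[0,2])/K[0,0]*d,(v-K[1,2])/K[1,1]*d,d],-1);W=(P-t)@R
m=(d>0)&(W[...,2]>.004)&(W[...,2]<.03)&(np.hypot(W[...,0]-.49,W[...,1]-.247)<.085)
L=cv2.connectedComponentsWithStats(m.astype(np.uint8));i=1+L[2][1:,4].argmax();q=W[L[1]==i];r=cv2.minAreaRect((q[:,:2]*1000).astype(np.float32));print("gauge",len(q),q.mean(0).round(4),np.percentile(q[:,2],95).round(4),r,np.round(cv2.boxPoints(r)).tolist())
E
```

```text
time: 10.35
tool_pos: [0.4131, -0.0604, 0.2055]
tool_rot: [0.0, 0.5, 0.866, 0.0]
time: 11.15
tool_pos: [0.4875, 0.2499, 0.2049]
tool_rot: [-0.001, 0.547, 0.837, 0.0]
time: 11.35
tool_pos: [0.4867, 0.2451, 0.205]
tool_rot: [-0.0, 0.549, 0.836, -0.0]
contact_force: [1.2, -0.3, 0.9]
gripper_width: 0.601
grasp_force: 0.0
{'time': 11.35, 'joint_pos': [0.33, -0.1012, 1.851, -0.0003, 1.3926, -0.078], 'tool_pos': [0.4867, 0.2451, 0.205], 'tool_rot': [-0.0001, 0.5492, 0.8357, -0.0004], 'contact_force': [1.2058, -0.2951, 0.9442], 'gripper_width': 0.6007, 'grasp_force': 0.0}
0.79 [0.363 0.067 0.017] [154. 284.]
0.76 [0.497 0.252 0.015] [336. 179.]
0.72 [0.366 0.234 0.01 ] [206. 142.]
gauge 1586 [0.4928 0.25   0.0132] 0.0157 ((495.0657043457031, 245.68951416015625), (15.068025588989258, 122.26690673828125), 22.233577728271484) [[465.0, 299.0], [511.0, 186.0], [525.0, 192.0], [479.0, 305.0]]
```

View pics/w4.png

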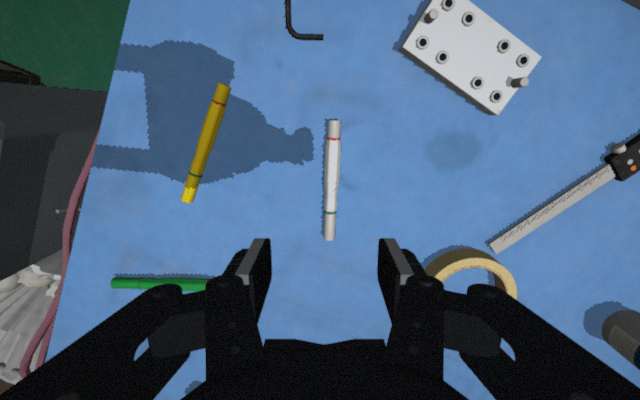

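The white gauge lies at (332,180), running along the image column, with its centre at (0.495, 0.246) and its top at 15.7 mm. Fine correction, descend, close.

```bash
python3 -m inch '[[[-0.0027,0.008,0.04],[0,0,0.02],0.6],[[0,0,0.04],[0,0,0],0.6],[[0,0,0.04],[0,0,0],0.6],[[0,0,0.03],[0,0,0],0.6],[[0,0,0.012],[0,0,0],0.6],[[0,0,0],[0,0,0],0.6],[[0,0,0.008],[0,0,0],0.6],[[0,0,0],[0,0,0],0.6]]'; python3 -m inch '[[[0,0,0.007],[0,0,0],0.6],[[0,0,0],[0,0,0],0.4],[[0,0,0],[0,0,0],0.2],[[0,0,0],[0,0,0],0],[[0,0,0],[0,0,0],0],[[0,0,0],[0,0,0],0],[[0,0,0],[0,0,0],0]]'
```

```text
time: 12.25
tool_pos: [0.496, 0.2464, 0.0365]
tool_rot: [0.001, 0.557, 0.83, 0.001]
contact_force: [-0.6, 0.1, -0.1]
gripper_width: 0.596
grasp_force: 0.0
time: 12.95
tool_pos: [0.4954, 0.2465, 0.0288]
tool_rot: [0.0, 0.557, 0.83, 0.0]
contact_force: [0.3, 0.1, 3.7]
gripper_width: 0.149
grasp_force: 58.8
```

```bash
python3 -m inch '[[[0,0,-0.01],[0,0,0],0],[[0,0,-0.03],[0,0,0],0],[[0,0,-0.04],[0,0,0],0],[[0,0,-0.04],[0,0,0.13],0],[[0,0,0],[0,0,0.13],0],[[0,0,0],[0,0,0.13],0],[[0,0,0],[0,0,0.13],0],[[0,0,0],[0,0,0.13],0]]'; python3 -m inch '[[[-0.032,0.016,0],[0,0,0],0],[[-0.032,0.016,0],[0,0,0],0],[[-0.032,0.016,0],[0,0,0],0],[[-0.032,0.016,0],[0,0,0],0],[[-0.032,0.016,0],[0,0,0],0],[[-0.032,0.016,0],[0,0,0],0],[[-0.032,0.016,0],[0,0,0],0],[[-0.032,0.016,0],[0,0,0],0]]'|head -1; python3 -m inch '[[[0,0,0],[0,0,0],0],[[0,0,0],[0,0,0],0],[[0,0,0],[0,0,0],0]]'
python3 - <<'E'
from h import *
C=cam("wrist");p,d=save("wrist","pics/w5.png")
for l in ("drawer_cradle","drawer_knob","plug_gauge"):
    for r in manip.look_for("wrist",l)[:2]: print(l,round(r["score"],2),np.round(r["point"],3),proj(C,r["point"]).round())
for X in([.5386,-.0926,.04],[.45,-.069,.034],[.585,-.105,.064]): print(proj(C,X).round())
for n in("side","scene"):
    save(n,f"pics/{n}5.png")
    for r in manip.look_for(n,"drawer_knob")[:1]: print(n,round(r["score"],2),np.round(r["point"],3))
E
```

```text
time: 13.75
tool_pos: [0.4948, 0.2462, 0.1486]
tool_rot: [0.0, 0.795, 0.607, -0.0]
contact_force: [-0.1, -1.4, -0.9]
gripper_width: 0.145
grasp_force: 58.7
time: 14.55
time: 14.85
tool_pos: [0.5522, -0.0333, 0.1482]
tool_rot: [-0.0, 0.793, 0.609, -0.0]
contact_force: [0.2, 0.1, -1.3]
gripper_width: 0.148
grasp_force: 58.8
drawer_cradle 0.57 [ 0.533 -0.057  0.018] [310. 229.]
drawer_knob 0.55 [ 0.538 -0.06   0.013] [316. 229.]
plug_gauge 0.94 [0.384 0.069 0.016] [ 80. 127.]
plug_gauge 0.67 [ 0.558 -0.016  0.135] [326. 227.]
[327. 278.]
[214. 274.]
[394. 295.]
side 0.72 [ 0.537 -0.08   0.017]
scene 0.83 [ 0.536 -0.096  0.018]
```

View pics/w5.png

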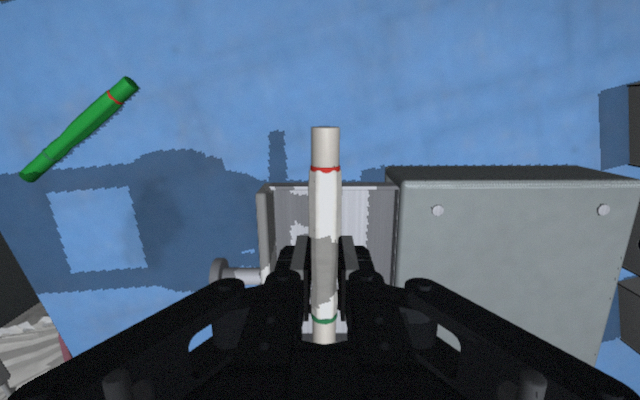

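The drawer is fully open: the knob is at (217,272), as predicted at (214,274). The gauge is held straight, with its axis along column 326. I go above the cradle and lower.

```bash
python3 -m inch '[[[-0.031,0.0011,0],[0,0,0],0],[[-0.0298,0.0011,0],[0,0,0],0],[[0,0,0],[0,0,0],0],[[0,0,0],[0,0,0],0],[[0,0,0.03],[0,0,0],0],[[0,0,0.03],[0,0,0],0],[[0,0,0.012],[0,0,0],0],[[0,0,0],[0,0,0],0]]'; python3 -m inch '[[[0,0,0.006],[0,0,0],0],[[0,0,0.003],[0,0,0],0],[[0,0,0],[0,0,0],0]]';python3 -m inch '[[[0,0,0.003],[0,0,0],0],[[0,0,0],[0,0,0],0]]'
```

```text
time: 16.05
tool_pos: [0.5374, -0.0921, 0.074]
tool_rot: [-0.002, 0.793, 0.609, -0.001]
contact_force: [-0.4, -0.3, -1.5]
gripper_width: 0.145
grasp_force: 58.8
time: 16.35
tool_pos: [0.5395, -0.0934, 0.068]
tool_rot: [0.0, 0.793, 0.609, 0.0]
contact_force: [0.6, 0.3, -0.7]
gripper_width: 0.145
grasp_force: 58.8
time: 16.55
tool_pos: [0.539, -0.0934, 0.0645]
tool_rot: [0.0, 0.793, 0.609, 0.0]
contact_force: [-0.4, 0.2, -0.4]
gripper_width: 0.151
grasp_force: 58.8
```

```bash
python3 -m inch '[[[0,0,0.0015],[0,0,0],0],[[0,0,0],[0,0,0],0]]';python3 -m inch '[[[0,0,0.001],[0,0,0],0],[[0,0,0],[0,0,0],0]]'|grep -E "pos|force"; python3 -c "
from h import *
save('side','pics/side6.png')"
```

```text
time: 16.75
tool_pos: [0.5389, -0.0934, 0.0627]
tool_rot: [-0.0, 0.793, 0.609, -0.0]
contact_force: [-0.4, 0.1, -1.7]
gripper_width: 0.147
grasp_force: 58.8
tool_pos: [0.5389, -0.0934, 0.0617]
contact_force: [0.3, 0.6, -0.4]
grasp_force: 58.8
```

```bash
for i in 1; do python3 -m inch '[[[0,0,0.0008],[0,0,0],0],[[0,0,0],[0,0,0],0]]'|grep -E "pos|contact"; python3 -m inch '[[[0,0,0.0008],[0,0,0],0],[[0,0,0],[0,0,0],0]]'|grep -E "pos|contact"; done
```

```text
tool_pos: [0.5389, -0.0933, 0.0612]
contact_force: [-1.4, 1.1, 0.9]
tool_pos: [0.5391, -0.0934, 0.0611]
contact_force: [-4.0, 1.8, 5.5]
```

The gauge is seated in the V, with about 5 N up at the expected height. Release and rise.

```bash
python3 -m inch '[[[0,0,-0.0008],[0,0,0],0.25],[[0,0,0],[0,0,0],0.35],[[0,0,0],[0,0,0],0.35],[[0,0,0],[0,0,0],0.35]]'; python3 -m inch '[[[0,0,-0.01],[0,0,0],0.35],[[0,0,-0.03],[0,0,0],0.35],[[0,0,-0.045],[0,0,0],0.35],[[0.04,0,-0.02],[0,0,0],0.35],[[0.04,0,0],[0,0,0],0.35],[[0,0,0],[0,0,0],0.35],[[0,0,0],[0,0,0],0.35]]'
python3 - <<'E'
from h import *
C=cam("wrist");p,d=save("wrist","pics/w7.png")
for l in ("plug_gauge","drawer_knob"):
    for r in manip.look_for("wrist",l)[:2]: print(l,round(r["score"],2),np.round(r["point"],3),proj(C,r["point"]).round())
K,R,t=C;v,u=np.mgrid[0:400,0:640];P=np.stack([(u-K[0,2])/K[0,0]*d,(v-K[1,2])/K[1,1]*d,d],-1);W=(P-t)@R
c=np.array([.966,-.259]);y=np.array([.259,.966]);D=W[...,:2]-[.585,-.105]
a,b,z=D@c,D@y,W[...,2]
m=(d>0)&(abs(a+.048)<.012)&(z>.035)&(abs(b)<.07);print(m.sum())
for lo in np.arange(-.07,.07,.01):
    k=m&(b>lo)&(b<lo+.01)
    if k.sum()>5: print(round(lo,3),k.sum(),"a",np.median(a[k]).round(4),"ztop",np.percentile(z[k],90).round(4))
E
```

```text
time: 17.8
tool_pos: [0.539, -0.0934, 0.0609]
tool_rot: [0.0, 0.793, 0.609, 0.0]
contact_force: [-0.4, 0.9, 0.2]
gripper_width: 0.348
grasp_force: 0.0
time: 18.5
tool_pos: [0.5598, -0.0155, 0.1666]
tool_rot: [0.0, 0.793, 0.61, 0.0]
contact_force: [0.0, -0.6, 0.1]
gripper_width: 0.347
grasp_force: 0.0
plug_gauge 0.86 [ 0.546 -0.084  0.047] [330. 281.]
plug_gauge 0.7 [0.383 0.068 0.016] [ 97. 150.]
drawer_knob 0.57 [ 0.544 -0.069  0.015] [323. 249.]
2109
-0.06 57 a -0.0473 ztop 0.0463
-0.05 123 a -0.0473 ztop 0.0467
-0.04 131 a -0.0473 ztop 0.0467
-0.03 239 a -0.0482 ztop 0.0468
-0.02 142 a -0.0466 ztop 0.0465
-0.01 150 a -0.0474 ztop 0.0472
0.0 175 a -0.0475 ztop 0.0479
0.01 187 a -0.0475 ztop 0.0479
0.02 282 a -0.0483 ztop 0.0477
0.03 204 a -0.0476 ztop 0.0478
0.04 185 a -0.0476 ztop 0.0471
0.05 186 a -0.0476 ztop 0.047
0.06 48 a -0.0468 ztop 0.0456
```

View pics/w7.png

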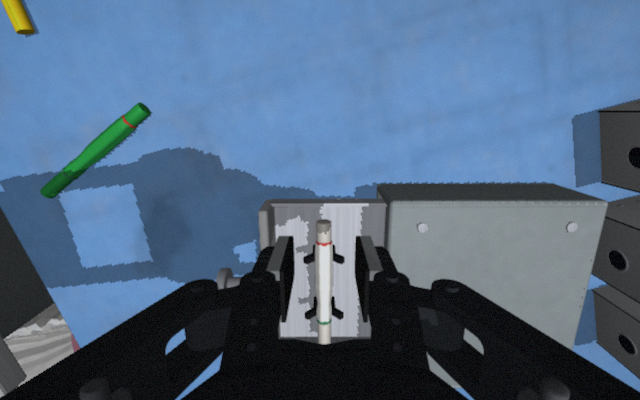

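The gauge lies level and centred in both V blocks, at (325,280): top at 47 mm, ends at ±62 mm. Now to the front of the knob, gripper shut.

```bash
python3 -m inch '[[[-0.02,-0.0344,0],[0,0,0],0],[[-0.02,-0.0344,0],[0,0,0],0],[[-0.02,-0.0344,0],[0,0,0],0],[[-0.02,-0.0344,0],[0,0,0],0],[[0,0,0],[0,0,-0.14],0],[[0,0,0],[0,0,-0.14],0],[[0,0,0],[0,0,-0.14],0],[[0,0,0],[0,0,-0.14],0]]'|head -1;python3 -m inch '[[[0,0,0],[0,0,-0.14],0],[[0,0,0],[0,0,-0.14],0],[[0,0,0],[0,0,-0.14],0],[[0,0,0],[0,0,-0.14],0],[[0,0,0],[0,0,-0.14],0],[[0,0,0],[0,0,-0.14],0],[[0,0,0],[0,0,-0.14],0],[[0,0,0],[0,0,-0.031],0]]'|head -1;python3 -m inch '[[[0,0,0.04],[0,0,0],0],[[0,0,0.04],[0,0,0],0],[[0,0,0.03],[0,0,0],0],[[0,0,0.0166],[0,0,0],0],[[0,0,0],[0,0,0],0],[[0,0,0],[0,0,0],0]]'; python3 chk.py 3
```

```text
time: 19.45
time: 20.25
time: 20.85
tool_pos: [0.4059, -0.0584, 0.0396]
tool_rot: [-0.0, 0.131, 0.991, -0.0]
contact_force: [0.1, -0.4, 0.3]
gripper_width: 0.002
grasp_force: 0.0
t 20.9 push -0.19 along -185.09 mm
```

```bash
q(){ grep zzz; }; c(){ python3 chk.py 9; }
python3 -m inch '[[[-0.012,0,0],[0,0,0],0],[[-0.01,0,0],[0,0,0],0],[[-0.005,0,0],[0,0,0],0],[[-0.002,0,0],[0,0,0],0],[[-0.001,0,0],[0,0,0],0],[[-0.001,0,0],[0,0,0],0],[[-0.001,0,0],[0,0,0],0],[[-0.001,0,0],[0,0,0],0]]'|q; c && python3 -m inch '[[[-0.001,0,0],[0,0,0],0],[[-0.001,0,0],[0,0,0],0],[[-0.001,0,0],[0,0,0],0],[[-0.0015,0,0],[0,0,0],0],[[-0.002,0,0],[0,0,0],0],[[-0.0025,0,0],[0,0,0],0],[[-0.003,0,0],[0,0,0],0],[[-0.003,0,0],[0,0,0],0]]'|q; c && python3 -m inch '[[[-0.003,0,0],[0,0,0],0],[[-0.003,0,0],[0,0,0],0],[[-0.003,0,0],[0,0,0],0],[[-0.003,0,0],[0,0,0],0],[[-0.003,0,0],[0,0,0],0],[[-0.003,0,0],[0,0,0],0],[[-0.003,0,0],[0,0,0],0],[[-0.003,0,0],[0,0,0],0]]'|q; c
```

```text
t 21.6 push 0.19 along -152.30 mm
t 22.4 push 5.09 along -137.52 mm
t 23.2 push 5.57 along -113.53 mm
```

```bash
q(){ grep zzz; }; c(){ python3 chk.py 9; }
c && python3 -m inch '[[[-0.003,0,0],[0,0,0],0],[[-0.003,0,0],[0,0,0],0],[[-0.003,0,0],[0,0,0],0],[[-0.003,0,0],[0,0,0],0],[[-0.003,0,0],[0,0,0],0],[[-0.003,0,0],[0,0,0],0],[[-0.003,0,0],[0,0,0],0],[[-0.003,0,0],[0,0,0],0]]'|q; c && python3 -m inch '[[[-0.003,0,0],[0,0,0],0],[[-0.003,0,0],[0,0,0],0],[[-0.003,0,0],[0,0,0],0],[[-0.003,0,0],[0,0,0],0],[[-0.003,0,0],[0,0,0],0],[[-0.003,0,0],[0,0,0],0],[[-0.003,0,0],[0,0,0],0],[[-0.003,0,0],[0,0,0],0]]'|q; c && python3 -m inch '[[[-0.003,0,0],[0,0,0],0],[[-0.003,0,0],[0,0,0],0],[[-0.003,0,0],[0,0,0],0],[[-0.002,0,0],[0,0,0],0],[[-0.002,0,0],[0,0,0],0],[[-0.002,0,0],[0,0,0],0],[[-0.001,0,0],[0,0,0],0],[[-0.001,0,0],[0,0,0],0]]'|q; c; python3 -c "
from h import *
st();save('side','pics/side8.png')"
```

```text
t 23.2 push 5.57 along -113.53 mm
t 24.1 push 5.83 along -89.61 mm
t 24.9 push 6.79 along -65.72 mm
t 25.6 push 6.65 along -48.71 mm
{'time': 25.65, 'joint_pos': [-0.3071, 0.1081, 1.9467, 0.001, 1.0891, -1.6173], 'tool_pos': [0.5379, -0.0925, 0.0389], 'tool_rot': [-0.0011, 0.1302, 0.9915, 0.0006], 'contact_force': [-5.7591, 4.1928, 1.0678], 'gripper_width': -0.0034, 'grasp_force': 3.3328}
```

```bash
q(){ grep -E "zzz"; }; c(){ python3 chk.py 9; }
c && python3 -m inch '[[[-0.001,0,0],[0,0,0],0],[[-0.001,0,0],[0,0,0],0],[[-0.001,0,0],[0,0,0],0],[[-0.0005,0,0],[0,0,0],0]]'|q; c && python3 -m inch '[[[-0.0005,0,0],[0,0,0],0],[[-0.0005,0,0],[0,0,0],0]]'|q; c && python3 -m inch '[[[-0.0005,0,0],[0,0,0],0],[[-0.0005,0,0],[0,0,0],0]]'|q; c && python3 -m inch '[[[-0.0005,0,0],[0,0,0],0],[[-0.0005,0,0],[0,0,0],0]]'|q; c && python3 -m inch '[[[-0.0005,0,0],[0,0,0],0],[[-0.0005,0,0],[0,0,0],0]]'|q; c && python3 -m inch '[[[-0.0005,0,0],[0,0,0],0],[[-0.0005,0,0],[0,0,0],0]]'|q; c && python3 -m inch '[[[-0.0005,0,0],[0,0,0],0],[[-0.0005,0,0],[0,0,0],0]]'|q; c && python3 -m inch '[[[-0.0005,0,0],[0,0,0],0],[[-0.0005,0,0],[0,0,0],0]]'|q; c && python3 -m inch '[[[-0.0005,0,0],[0,0,0],0],[[-0.0005,0,0],[0,0,0],0]]'|q; c && python3 -m inch '[[[-0.0005,0,0],[0,0,0],0],[[-0.0005,0,0],[0,0,0],0]]'|q; c && python3 -m inch '[[[-0.0005,0,0],[0,0,0],0],[[-0.0005,0,0],[0,0,0],0]]'|q; c && python3 -m inch '[[[-0.0005,0,0],[0,0,0],0],[[-0.0005,0,0],[0,0,0],0]]'|q; c
```

```text
t 25.7 push 6.16 along -48.56 mm
t 26.1 push 6.95 along -45.23 mm
t 26.3 push 7.07 along -44.25 mm
t 26.5 push 6.05 along -43.30 mm
t 26.7 push 6.71 along -42.29 mm
t 26.9 push 6.98 along -41.26 mm
t 27.1 push 6.46 along -40.29 mm
t 27.3 push 5.97 along -39.28 mm
t 27.5 push 7.15 along -38.30 mm
t 27.7 push 7.28 along -37.43 mm
t 27.9 push 8.43 along -36.46 mm
t 28.1 push 7.65 along -35.47 mm
t 28.3 push 7.91 along -34.46 mm
```

```bash
q(){ grep -E "zzz"; }; c(){ python3 chk.py 9.3; }
c && python3 -m inch '[[[-0.0005,0,0],[0,0,0],0],[[-0.0005,0,0],[0,0,0],0]]'|q; c && python3 -m inch '[[[-0.0005,0,0],[0,0,0],0],[[-0.0005,0,0],[0,0,0],0]]'|q; c && python3 -m inch '[[[-0.0005,0,0],[0,0,0],0],[[-0.0005,0,0],[0,0,0],0]]'|q; c && python3 -m inch '[[[-0.0005,0,0],[0,0,0],0],[[-0.0005,0,0],[0,0,0],0]]'|q; c && python3 -m inch '[[[-0.0005,0,0],[0,0,0],0],[[-0.0005,0,0],[0,0,0],0]]'|q; c && python3 -m inch '[[[-0.0005,0,0],[0,0,0],0],[[-0.0005,0,0],[0,0,0],0]]'|q; c && python3 -m inch '[[[-0.0005,0,0],[0,0,0],0],[[-0.0005,0,0],[0,0,0],0]]'|q; c && python3 -m inch '[[[-0.0005,0,0],[0,0,0],0],[[-0.0005,0,0],[0,0,0],0]]'|q; c && python3 -m inch '[[[-0.0005,0,0],[0,0,0],0],[[-0.0005,0,0],[0,0,0],0]]'|q; c && python3 -m inch '[[[-0.0005,0,0],[0,0,0],0],[[-0.0005,0,0],[0,0,0],0]]'|q; c && python3 -m inch '[[[-0.0005,0,0],[0,0,0],0],[[-0.0005,0,0],[0,0,0],0]]'|q; c && python3 -m inch '[[[-0.0005,0,0],[0,0,0],0],[[-0.0005,0,0],[0,0,0],0]]'|q; c
```

```text
t 28.3 push 7.91 along -34.46 mm
t 28.5 push 9.39 along -33.61 mm
t 28.5 push 9.39 along -33.61 mm
t 28.5 push 9.39 along -33.61 mm
t 28.5 push 9.39 along -33.61 mm
t 28.5 push 9.39 along -33.61 mm
t 28.5 push 9.39 along -33.61 mm
t 28.5 push 9.39 along -33.61 mm
t 28.5 push 9.39 along -33.61 mm
t 28.5 push 9.39 along -33.61 mm
t 28.5 push 9.39 along -33.61 mm
t 28.5 push 9.39 along -33.61 mm
t 28.5 push 9.39 along -33.61 mm
```

The stop is met at the same depth. Up to about 14 N as before, then let go and look.

```bash
q(){ grep -E "zzz"; }; c(){ python3 chk.py 13.9; }
python3 -m inch '[[[-0.0002,0,0],[0,0,0],0],[[0,0,0],[0,0,0],0]]'|q; c && python3 -m inch '[[[-0.0004,0,0],[0,0,0],0],[[0,0,0],[0,0,0],0]]'|q; c && python3 -m inch '[[[-0.0004,0,0],[0,0,0],0],[[0,0,0],[0,0,0],0]]'|q; c && python3 -m inch '[[[-0.0004,0,0],[0,0,0],0],[[0,0,0],[0,0,0],0]]'|q; c && python3 -m inch '[[[-0.0004,0,0],[0,0,0],0],[[0,0,0],[0,0,0],0]]'|q; c && python3 -m inch '[[[-0.0004,0,0],[0,0,0],0],[[0,0,0],[0,0,0],0]]'|q; c  && python3 -m inch '[[[-0.0004,0,0],[0,0,0],0],[[0,0,0],[0,0,0],0]]'|q; c  && python3 -m inch '[[[-0.0003,0,0],[0,0,0],0],[[0,0,0],[0,0,0],0]]'|q; c
```

```text
t 28.7 push 8.82 along -33.51 mm
t 28.9 push 9.86 along -33.33 mm
t 29.1 push 10.71 along -33.20 mm
t 29.3 push 12.38 along -33.09 mm
t 29.5 push 12.23 along -32.98 mm
t 29.7 push 12.88 along -32.85 mm
t 29.9 push 14.04 along -32.75 mm
t 29.9 push 14.04 along -32.75 mm
```

```bash
python3 -m inch '[[[-0.0003,0,0],[0,0,0],0],[[0,0,0],[0,0,0],0]]'|grep zz; python3 chk.py 14; python3 -m inch '[[[0.003,0,0],[0,0,0],0],[[0.005,0,0],[0,0,0],0],[[0.005,0,0],[0,0,0],0],[[0.005,0,0],[0,0,0],0],[[0.01,0,0],[0,0,0],0],[[0.01,0,0],[0,0,0],0],[[0,0,0],[0,0,0],0]]'|grep zz; python3 chk.py 3; python3 -m inch '[[[0.04,0,0],[0,0,0],0],[[0.05,0,0],[0,0,0],0],[[0.02,0,0],[0,0,0],0],[[0,0,-0.04],[0,0,0],0],[[0,0,-0.05],[0,0,0],0],[[0,0,-0.05],[0,0,0],0],[[0,0,0],[0,0,0],0],[[0,0,0],[0,0,0],0]]'
python3 - <<'E'
from h import *
C=cam("wrist");p,d=save("wrist","pics/w9.png")
for r in manip.look_for("wrist","drawer_knob")[:2]: print(round(r["score"],2),np.round(r["point"],3),proj(C,r["point"]).round())
print(proj(C,[.5464,-.0946,.034]).round())
cv2.imwrite("pics/s9.png",p[:,:,::-1])
E
```

```text
t 30.1 push 15.07 along -32.69 mm
t 30.8 push 0.24 along -67.89 mm
time: 31.6
tool_pos: [0.4147, -0.0602, 0.182]
tool_rot: [0.003, 0.13, 0.991, -0.001]
contact_force: [-0.8, 0.4, -0.3]
gripper_width: 0.0
grasp_force: 0.0
0.75 [ 0.55  -0.098  0.041] [322. 333.]
[324. 325.]
```

View pics/w9.png

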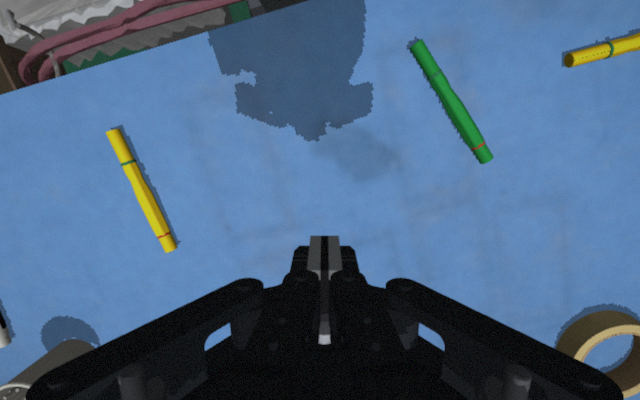

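The knob is hidden behind the gripper here, but nothing stands out in front of it. I check with the side and scene cameras after a wait.

```bash
python3 -m inch '[[[0.03,0,0],[0,0,0],0],[[0,0,0],[0,0,0],0],[[0,0,0],[0,0,0],0],[[0,0,0],[0,0,0],0],[[0,0,0],[0,0,0],0],[[0,0,0],[0,0,0],0]]'|head -1; python3 - <<'E'
from h import *
a=save("side","pics/sA.png")[0]
for r in manip.look_for("side","drawer_knob")[:1]: print(round(r["score"],2),np.round(r["point"],3))
b=save("scene","pics/sB.png")[0]
for r in manip.look_for("scene","drawer_knob")[:1]: print(round(r["score"],2),np.round(r["point"],3))
f=lambda i:cv2.resize(i[:,:,::-1],(390,300),interpolation=cv2.INTER_CUBIC)
cv2.imwrite("pics/fin.png",np.hstack([f(a[130:280,210:405]),f(b[130:280,285:480])]))
E
```

```text
time: 32.3
0.57 [ 0.581 -0.099  0.037]
0.41 [ 0.425 -0.444  0.016]
```

View pics/fin.png

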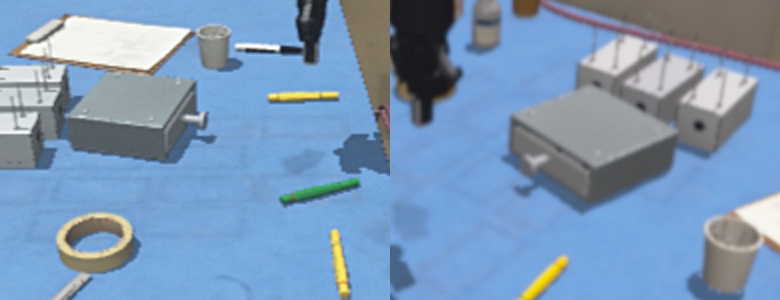

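Both views show the drawer shut flush with the knob in its locked place, and the bystanders are where they were.

```bash
python3 -c "
from plant import manip
print(manip.job_done())"
```

```text
the job is handed in; nothing more can be done
None
```

The plug gauge is in the V cradle and the drawer is locked shut flush by itself. Both presses peaked at about 15 N as measured, and I handed the job in at about 32 s.

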